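# Spin-check a bench centrifuge rotor and lock it

### The arm

A 7-joint arm with a two-finger parallel gripper is mounted at the origin on the work surface; the furniture and walls round the work are solid. World frame = base frame: x ahead of the robot, y to its left, z up, the work surface at z = 0. Lengths are in m, angles in rad, forces in N, time in s.
With the tool pointing down it reaches from about 0.4 to 0.9 m from the base axis. Payload 5.6 kg.
Tool frame: the origin (TCP) lies midway between the tips of the shut fingers; the grasp point (between the pads) lies 19 mm behind it; z points along the fingers, y is the line along which they close (so a half turn about z gives the same grasp; the last joint's range is limited). The gripper opens to 92 mm and grips with 3 to 60 N. Pads are 20 mm wide; open, the fingers measure 128 mm over their backs; the gripper's body (75 mm by 189 mm) begins 69 mm behind the grasp point.
Start: joints at [1.292, 0.468, -0.012, 1.603, 0.006, 1.071, -0.056], TCP at [0.152, -0.632, 0.215] pointing down, gripper open.
Joint ranges: [-2.53, 2.53], [-0.31, 2.02], [-1.57, 1.55], [0.28, 2.44], [-1.29, 4.43], [0.15, 1.84], [-2.92, 2.92]. Speed limits (rad/s): [2.57, 2.57, 3.14, 3.14, 3.14, 3.14, 3.14].

### API

Orientations are given as a 3x3 rotation matrix whose columns are the frame's x, y, z axes.
In Python, from cell import manip gives the robot as it stands. The module is installed in compiled form; this text tells all that it offers.
- The arm moves only by the tool move_arm, never from a script. Its argument "moves" is a list of rows, each a list of 3 entries, a list of its own where there are three numbers: the opening, from 0 (shut) to 1 (fully open), then the shift along the tool's x, y, z in cm, then the turn, a rotation vector about the tool's x, y, z in degrees. In form: [[jaw, [dx, dy, dz], [ax, ay, az]], ...]. A call has 1 to 12 rows; each row shifts and turns the commanded pose from where the row before left it, along the tool's axes as they then stand; what a row does not reach is not made up. A row lasts 1/10 s, in which the tool goes at most 50 mm and 8.59 degrees, less where a joint would pass 70% of its speed; a pose out of reach is approached as far as the arm can. A call with a gripper value outside its range is refused whole. The fingers move at their own pace and stop on an object; "squeeze" is the grip in N (left out, the last holds). Time passes only in rows, so rows that do not move let the fingers close. It gives the time, the measured TCP pose, the force, the opening and the grip force at its end, in the units of the state.
- manip.observe(): the state, without advancing time (a new reading comes with each control period).
- manip.get_image(name): name is "scene" or "top" or "wrist"; returns a dict with "pixels" (384x512x3 uint8, red, green, blue), "fov_y" (degrees; the focal length in pixels is half the picture's height over the tangent of half this angle, whatever the lens; pixels are square), "cx", "cy" (the principal point, pixels), "position" and "attitude" of the camera in the world. Camera axes: x right, y down, z forward; pixel columns grow to the right and rows downward; lengths in m; the calibration is good to about 2 mm. A picture is of the moment at which its call begins. There is no depth.
- manip.job_done(): hands the job in; it is judged then, once.
The state is a dict: "time_s": time; "joint_pos": joint angles; "qvel": joint speeds; "effort": joint torques, N m; "ee_pos": TCP position; "eef_rot": TCP orientation; "ft_force": force on the tool from outside, world axes, zero at the start; "wrist_torque": the same for the moment, N m; "grip_width": opening from 0.0 (shut) to 1.0 (fully open); "gripper_force": force on a finger pad.
Only numpy, scipy, OpenCV 4.12 (cv2) and the standard library are available. Lean on these libraries where they do the work, as an engineer would, in place of code of your own. Each camera call takes 0.05 s, during which the arm holds its last target. There are 200 camera calls.

### The job

Do the spin check on the small open centrifuge and lock its rotor for moving: push the wing nut round so that the rotor runs on by itself, clear of your hand, for a good second at a turn in three seconds or faster. Then slow it with a light touch on its smooth rim (never press hard) so that it comes to rest with its lock hole right under the slot of the lock bracket, and take your hand away. Finally lift the round-handled lock pin out of its parking hole and put it gently down through slot and hole until its collar rests on the bracket, upright and let go; leave the T-handled key and the other things round the machine as they are.

Things in the scene. Friction and masses are not known exactly. Their poses are not given: they have to be found in the camera images.
- centrifuge: White bench centrifuge, 230 x 230 mm, fixed on the table, lid fixed open and leaning back from its rear (+x) edge, 320 mm high. Origin: centre of the underside; x from front panel to lid, y left, z up. Deck 100 mm up, with a bowl of radius 98 mm for the rotor, whose upright axis passes through the origin. Two 11 mm parking holes, 35 mm deep, in the deck's front corners: x -88, y +88 and -88 mm.
- rotor (a joint): Turn of the rotor about its upright axis, rad, growing anticlockwise seen from above; it runs over many turns either way. At 0 or any whole number of turns the lock hole is right under the slot. Easy bearing: left alone the rotor loses about 0.3 to 0.6 rad/s each second, then stays where it stops. Inertia about 0.003 kg m2.
- rotor_rim: Rotor's flat, smooth, slippery aluminium rim: ring of radius 64 to 88 mm, 8 mm thick, top 104 mm above the table, turning with the rotor. Origin: on the axis at table level; -x points to the lock hole. Fingertip friction about 0.15. The spindle has a rubber mount: rotor and rim sink about 1 mm for 3 N. Over 15 N on the rim harms the bearing. Inside the rim the rotor rises to 114 mm.
- wing_nut (a point): Middle of the wing nut on top of the rotor, on its axis, 137 mm above the table: a dark bar 76 mm long, 10 mm thick, from 130 to 145 mm above the table, fixed to the rotor and lying along the y axis of rotor_rim, square to the line from axis to lock hole. Pushing one wing sideways spins the rotor.
- lock_hole (a point): Mouth of the rotor's lock hole in the top face of the rim, 76 mm from the axis; 13 mm wide, straight through the 8 mm rim. It turns with the rotor.
- lock_slot (a point): Middle of the lock bracket's slot at its top face, 117 mm above the table, 76 mm in front of the rotor axis. The fixed bracket is a dark steel fork, 31 mm wide, 7 mm thick, on the middle of the deck's front edge, reaching 50 mm back over the rim with 6 mm of air below. Slot 12.5 mm wide, from 16 mm in front of this point to its open end 14 mm behind it. The pin goes down through it into the hole.
- lock_pin: Loose steel pin with a plain round black handle, 70 g, upright in one of the parking holes, collar on the deck. Origin: its lower tip; z up along it. Shank 10 mm wide, 28 mm long, tip tapered (5 mm wide at the end, full width 6 mm up); collar 22 mm wide, 4 mm thick; handle 16 mm wide, from 32 to 63 mm above the tip.
- pin_collar (a point): Underside of the lock pin's collar, on its axis, 28 mm above the tip.
- t_key: Steel T-handled hex key, 60 g, standing in the other parking hole; cross bar 62 mm long, 31 mm above the deck. Origin: tip of its shank. Leave it there.
- kidney_dish: Steel kidney dish, 95 x 202 x 34 mm, on the table; bystander. Origin: centre of the underside.
- gallipot: Small steel bowl, 79 mm wide, 40 mm high, on the table; bystander. Origin: centre of the underside.
- haemostat: Haemostat clamp, 56 x 140 x 7 mm, lying on the table; bystander. Origin: centre of the underside.
Not all that is in view belongs to the job. Leave any blue, green or pink look-alike of the lock_pin alone.

How it is judged:
On the way, in this order (a step that is already met when the one before it is completed fails the run):
1. the rotor coasts by itself at more than 1.5 rad/s, nothing of the robot touching the centrifuge ((velocity of joint rotor above 1.5 rad/s or velocity of joint rotor below -1.5 rad/s) and contact force between each of the arm, the fingers and centrifuge below 0.1 N), for 0.6 s.
2. the rotor stands still with its lock hole within 5 mm of the slot's middle, and the robot does not touch the centrifuge (velocity of joint rotor between -0.03 and 0.03 rad/s and horizontal distance between lock_hole and lock_slot below 0.005 m and contact force between each of the arm, the fingers and centrifuge below 0.1 N), for 0.3 s.
At the end, for the whole second after the job is handed in: The lock pin stands upright (within 0.1 rad) through the bracket slot and the rotor's lock hole, its tip within 4 mm of the hole's middle seen from above, its collar within 2.5 mm of the bracket's top; the lock hole is within 5 mm of the slot's middle; pin and rotor are at rest (horizontal distance between lock_pin and lock_hole below 0.004 m and horizontal distance between lock_hole and lock_slot below 0.005 m and z of pin_collar in the frame of lock_slot below 0.0025 m and angle between lock_pin's own z axis and vertical below 0.1 rad and linear speed of lock_pin below 0.01 m/s and velocity of joint rotor between -0.03 and 0.03 rad/s); the robot touches nothing.
It fails at once if the rim is pressed with more than 15 N (contact force between any of the fingers, the arm and rotor_rim above 15 N).
It fails at once if the lock pin is forced against the machine with more than 20 N (contact force between lock_pin and centrifuge above 20 N).
It fails at once if the T-key is taken or knocked (more than 15 mm) (distance of t_key from where it was at the start of the episode above 0.015 m).
It fails at once if a bystander is moved more than 20 mm (distance of any of kidney_dish, gallipot, haemostat from where it was at the start of the episode above 0.02 m).
It also fails if it takes over 72 s, if anything falls off the work surface, if the arm or the gripper's body presses on something with over 40 N, if the wrist force passes 120 N, or if a joint passes its speed limit or range.

## Working session

There is one attempt and no reset: what is moved stays moved. The work goes in short steps, Python scripts to look and compute and a tool call to move; the robot and the scene stay as the last step left them, time stands still between calls to the robot, and variables do not carry over. Pictures are saved under pics/ and viewed, at most 10 in all, crops included, and the job is handed in when it is done.

Besides the shell and the picture viewer there is one more tool, called after "Call:" in YAML: its name, and indented under it one key for each argument. move_arm: Moves the arm, as the interface text tells. Its arguments: {"type":"object","properties":{"moves":{"type":"array"},"squeeze":{"type":"number"}},"required":["moves"]}

```bash
mkdir -p pics
cat > h.py <<'E'
import numpy as np, cv2
from cell import manip
def K(im):
    h,w=im["pixels"].shape[:2]; f=h/2/np.tan(np.radians(im["fov_y"])/2); return f,im["cx"],im["cy"]
def rotm(a):
    a=np.array(a,float)
    if a.shape==(3,3): return a
    from scipy.spatial.transform import Rotation as R
    return R.from_quat(a).as_matrix()
def ray(im,u,v,z):
    f,cx,cy=K(im); d=rotm(im["attitude"])@np.array([(u-cx)/f,(v-cy)/f,1]); p=np.array(im["position"]); return p+d*(z-p[2])/d[2]
def proj(im,P):
    f,cx,cy=K(im); q=rotm(im["attitude"]).T@(np.array(P,float)-np.array(im["position"])); return np.array([cx+f*q[0]/q[2],cy+f*q[1]/q[2]])
def save(im,n,s=1,crop=None):
    p=im["pixels"][:,:,::-1]
    if crop: p=p[crop[1]:crop[3],crop[0]:crop[2]]
    cv2.imwrite("pics/"+n,cv2.resize(p,None,fx=s,fy=s,interpolation=cv2.INTER_CUBIC))
E
python3 - <<'E'
from h import *
ims={n:manip.get_image(n) for n in("scene","top","wrist")}
for n,i in ims.items():
    print(n,i["fov_y"],i["cx"],i["cy"],i["position"],i["attitude"])
import pickle;pickle.dump(ims,open("i0.pkl","wb"))
a=np.hstack([ims["top"]["pixels"]])
save(ims["top"],"top0.png",1.5); save(ims["scene"],"sc0.png",1.5)
print(manip.observe())
E
```

```text
scene 56.23417497092312 263.9415666024601 190.50408586527726 [-0.03573332  0.43163393  0.52084353] [[-0.69124369 -0.36706034  0.62245391]
 [-0.72259098  0.34316089 -0.60008573]
 [ 0.00666584 -0.86458505 -0.50244229]]
top 48.542755392778375 257.55504873459506 192.2686345006145 [ 0.32921393 -0.05584512  1.07635623] [[-0.01005746 -0.98265946  0.1851465 ]
 [-0.99986945  0.00754114 -0.01429017]
 [ 0.01264615 -0.18526605 -0.98260702]]
wrist 64.63683083195421 259.00061051124226 188.17767937143478 [ 0.21842122 -0.61606642  0.38439751] [[ 0.23398546 -0.94285944 -0.2372064 ]
 [-0.97223922 -0.22724259 -0.05578276]
 [-0.0013081   0.24367372 -0.96985638]]
{'time_s': 0.15, 'joint_pos': array([ 1.29199931,  0.46818219, -0.01158669,  1.60335411,  0.00599776,
        1.07136925, -0.0562605 ]), 'qvel': array([-0.00143546, -0.00326584, -0.00122476, -0.00303201, -0.00049484,
        0.0001371 ,  0.00122804]), 'effort': array([ 1.53412446e-03, -5.20952690e+01, -1.18716099e-02, -2.43979973e+01,
       -5.66206709e-02,  1.52731460e-02,  1.16212836e-04]), 'ee_pos': array([ 0.15168697, -0.63163277,  0.21387841]), 'eef_rot': array([[ 9.72338095e-01,  2.33577544e-01, -3.99554415e-04],
       [ 2.33577863e-01, -9.72337342e-01,  1.21478703e-03],
       [-1.04754707e-04, -1.27451077e-03, -9.99999182e-01]]), 'ft_force': array([ 0.18049228, -0.16441154,  0.93939245]), 'wrist_torque': array([-0.00462797, -0.01731859,  0.08279366]), 'gripper_force': 0.0, 'grip_width': 1.0011883453861905}
```

View pics/top0.png

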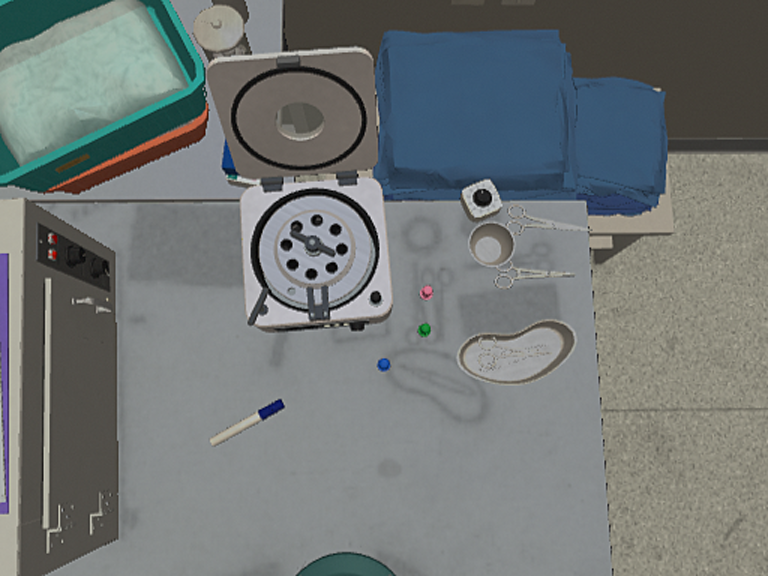

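View pics/sc0.png

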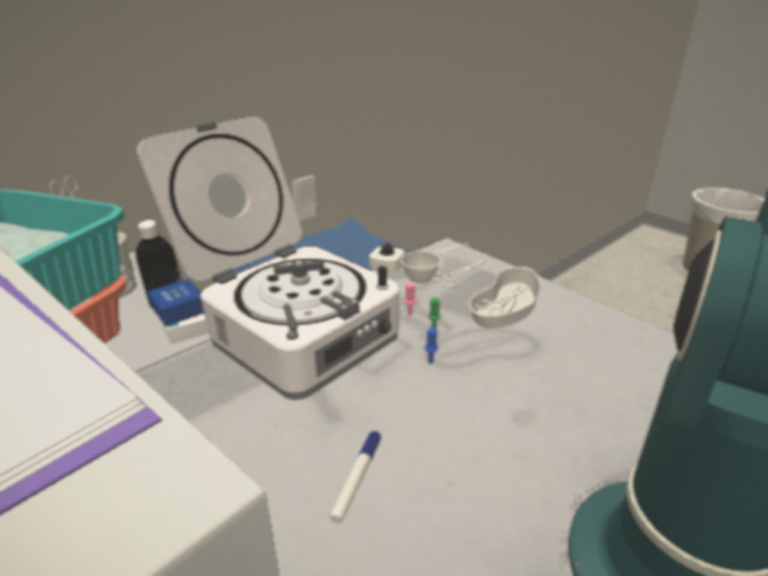

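Top view (1.5x pixels): rotor axis ≈(314,245), bracket ≈(318,303), lock pin in the right front hole ≈(376,298), T-key on the left ≈(258,305), small lock hole ≈(291,291). I'll zoom in on this area.

Run:
```python
from h import *
import pickle;ims=pickle.load(open("i0.pkl","rb"));t=ims["top"]
save(t,"topz.png",6,(155,115,270,225))
for n,u,v,z in [("nut",314,243,.145),("brk",318,303,.117),("pin",376,298,.135),("key",258,305,.131),("hole",291,291,.104),("cL",250,325,.1),("cR",390,315,.1)]:
    print(n,ray(t,u/1.5,v/1.5,z).round(4))
```

```text
nut [0.5749 0.0386 0.145 ]
brk [0.4882 0.0343 0.117 ]
pin [ 0.4921 -0.0539  0.135 ]
key [0.4836 0.1225 0.131 ]
hole [0.5095 0.0774 0.104 ]
cL [0.4576 0.1398 0.1   ]
cR [ 0.4714 -0.0753  0.1   ]
```

View pics/topz.png

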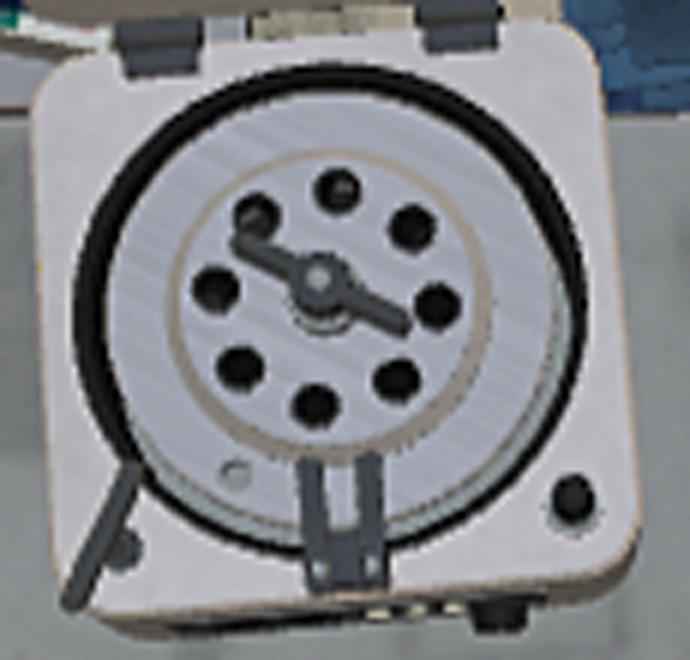

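```bash
cat > fit.py <<'E'
from h import *
import pickle
from scipy.optimize import least_squares
ims=pickle.load(open("i0.pkl","rb"));t=ims["top"]
c=lambda x,y:np.array([155+(x+.5)/6-.5,115+(y+.5)/6-.5])
# fixed: name,local xyz,pixel
F=[((0,0,.146),c(320,277)),((-.062,0,.117),c(342,457)),((-.092,0,.117),c(345,526)),((-.088,-.088,.135),c(573,496)),((-.088,.088,.100),c(124,552))]
C=[c(73,310),c(585,310),c(335,63),c(345,553)]
def W(p,l): s,k=np.sin(p[2]),np.cos(p[2]); return [p[0]+k*l[0]-s*l[1],p[1]+s*l[0]+k*l[1],l[2]]
def res(p):
    r=[proj(t,W(p,l))-q for l,q in F]
    r+= [[(np.hypot(*(ray(t,*q,.1)[:2]-p[:2]))-.098)*500,0] for q in C]
    return np.concatenate(r)
s=least_squares(res,[.575,.038,.0],loss="soft_l1");p=s.x
print(p.round(4)); print(res(p).reshape(-1,2).round(2).tolist())
def ang(v): 
    w=np.arctan2(v[1],v[0])-p[2]; return (w+np.pi)%(2*np.pi)-np.pi
h=ray(t,*c(236,473),.104)[:2]-p[:2]; a=ray(t,*c(237,243),.145)-ray(t,*c(407,328),.145)
print("hole r",np.hypot(*h),"theta",ang(-h),"wing",np.hypot(*a[:2]),ang(a)-np.pi/2)
print("pin",W(p,(-.088,-.088,.1)),"slot",W(p,(-.076,0,.117)))
np.save("p.npy",p)
E
python3 fit.py
```

```text
[0.5775 0.0417 0.0857]
[[-0.01, 0.03], [-0.38, -0.6], [0.12, 0.77], [0.38, -0.89], [-0.48, -0.57], [1.71, 0.0], [0.73, 0.0], [1.36, 0.0], [-0.08, 0.0]]
hole r 0.07570441147543858 theta -0.5796009496575727 wing 0.07226298371601655 -0.5653252912692599
pin [np.float64(0.49736249678514044), np.float64(-0.05351084610795238), 0.1] slot [np.float64(0.5017879330198046), np.float64(0.03519324350539589), 0.117]
```

```bash
cat > d.py <<'E'
from h import *
import sys
from scipy.spatial.transform import Rotation as R
p=np.load("p.npy")
def L2W(l): s,k=np.sin(p[2]),np.cos(p[2]); return np.array([p[0]+k*l[0]-s*l[1],p[1]+s*l[0]+k*l[1],l[2]])
def W2L(w): s,k=np.sin(p[2]),np.cos(p[2]); a,b=np.array(w[:2])-p[:2]; return np.array([k*a+s*b,-s*a+k*b,w[2]])
def show(l,yaw): # local target and tool-x yaw rel. to centrifuge (deg)
    o=manip.observe(); Rt=o["eef_rot"]; y=p[2]+np.radians(yaw)
    T=np.array([[np.cos(y),np.sin(y),0],[np.sin(y),-np.cos(y),0],[0,0,-1]]).T.T
    print("t",round(o["time_s"],2),"local",(W2L(o["ee_pos"])*1000).round(1),"ft",np.round(o["ft_force"],2))
    print("shift cm (now axes)",(Rt.T@(L2W(l)-o["ee_pos"])*100).round(2),"(target axes)",(T.T@(L2W(l)-o["ee_pos"])*100).round(2),"rotvec deg",np.degrees(R.from_matrix(Rt.T@T).as_rotvec()).round(2))
if __name__=="__main__": a=[float(x) for x in sys.argv[1:]]; show(np.array(a[:3])/1000,a[3])
E
python3 d.py -56 -40 200 0
```

```text
t 0.15 local [-481.9 -634.4  213.9] ft [ 0.18 -0.16  0.94]
shift cm (now axes) [ 51.   -52.4    1.45] (target axes) [ 42.59 -59.44   1.39] rotvec deg [-0.07  0.01  8.6 ]
```

Call:
move_arm:
  moves:
    - [0,[0,0,0],[0,0,8.5]]
    - [0,[2,-3,0],[0,0,0]]
    - [0,[2.4,-3.4,0],[0,0,0]]
    - [0,[2.4,-3.4,0],[0,0,0]]
    - [0,[2.4,-3.4,0],[0,0,0]]
    - [0,[2.4,-3.4,0],[0,0,0]]
    - [0,[2.4,-3.4,0],[0,0,0]]
    - [0,[2.4,-3.4,0],[0,0,0]]
    - [0,[2.4,-3.4,0],[0,0,0]]
    - [0,[2.4,-3.4,0],[0,0,0]]
    - [0,[2.4,-3.4,0],[0,0,0]]
    - [0,[2.4,-3.4,0],[0,0,0]]
  squeeze: 20

```text
time_s: 1.35
ee_pos: [0.379, -0.2392, 0.2146]
eef_rot: [[0.996, 0.087, 0.0], [0.087, -0.996, -0.0], [0.0, 0.0, -1.0]]
ft_force: [0.1, -0.7, 0.3]
grip_width: 0.0
gripper_force: 0.0
```

```bash
python3 d.py -56 -40 200 0
```

```text
t 1.35 local [-221.8 -262.9  214.6] ft [ 0.12 -0.73  0.34]
shift cm (now axes) [ 16.62 -22.26   1.46] (target axes) [ 16.58 -22.29   1.46] rotvec deg [ 0.02 -0.    0.09]
```

Call:
move_arm:
  moves:
    - [0,[2.4,-3.3,0],[0,0,0]]
    - [0,[2.4,-3.3,0.2],[0,0,0]]
    - [0,[2.4,-3.3,0.2],[0,0,0]]
    - [0,[2.4,-3.3,0.2],[0,0,0]]
    - [0,[2.4,-3.3,0.3],[0,0,0]]
    - [0,[2.4,-3.3,0.3],[0,0,0]]
    - [0,[1.7,-2,0.3],[0,0,0]]
    - [0,[0.5,-0.5,0],[0,0,0]]
    - [0,[0,0,0],[0,0,0]]
    - [0,[0,0,0],[0,0,0]]

```text
time_s: 2.35
ee_pos: [0.5238, -0.0056, 0.1994]
eef_rot: [[0.996, 0.086, -0.001], [0.086, -0.996, -0.001], [-0.001, 0.001, -1.0]]
ft_force: [-0.3, -0.5, 0.5]
grip_width: 0.004
gripper_force: 0.0
```

```bash
python3 d.py -56 -40 126 0
python3 - <<'E'
from h import *
i=manip.get_image("wrist"); save(i,"w1.png",1.5)
import pickle;pickle.dump(i,open("w1.pkl","wb"))
from d import *
for n,l in [("pin",(-.088,-.088,.135)),("slot",(-.076,0,.117)),("nut",(0,0,.145)),("key",(-.088,.088,.131))]: print(n,(proj(i,L2W(np.array(l)))*1.5).round(0))
E
```

```text
t 2.35 local [-57.6 -42.5 199.4] ft [-0.3  -0.45  0.48]
shift cm (now axes) [ 0.16 -0.26  7.34] (target axes) [ 0.16 -0.25  7.34] rotvec deg [0.04 0.06 0.01]
pin [470. 352.]
slot [315. 321.]
nut [300. 191.]
key [156. 349.]
```

View pics/w1.png

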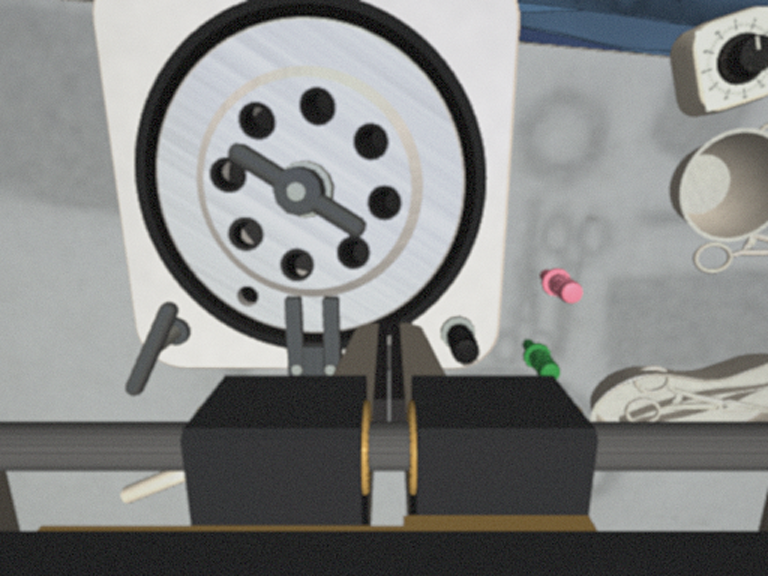

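Wrist view (1.5x): nut at (297,190), fork slot centre ≈(315,322), pin top ≈(465,353). All are within about 1.5 mm of the fitted pose. Next I go down and push the right wing.

Call:
move_arm:
  moves:
    - [0,[0.1,-0.25,3.5],[0,0,0]]
    - [0,[0,0,3.3],[0,0,0]]
    - [0,[0,0,0.5],[0,0,0]]
    - [0,[0,0,0],[0,0,0]]

```text
time_s: 2.8
ee_pos: [0.5245, -0.0027, 0.1263]
eef_rot: [[0.996, 0.086, -0.002], [0.086, -0.996, -0.0], [-0.002, 0.0, -1.0]]
ft_force: [-0.5, -0.6, 0.2]
grip_width: 0.005
gripper_force: 0.0
```

```bash
python3 d.py 10 -40 126 0
```

```text
t 2.8 local [-56.6 -39.7 126.3] ft [-0.48 -0.64  0.15]
shift cm (now axes) [6.66 0.04 0.02] (target axes) [6.66 0.03 0.03] rotvec deg [0.01 0.11 0.01]
```

Call:
move_arm:
  moves:
    - [0,[0.4,0,0],[0,0,0]]
    - [0,[0.6,0,0],[0,0,0]]
    - [0,[0.8,0,0],[0,0,0]]
    - [0,[0.8,0,0],[0,0,0]]
    - [0,[0.85,0,0],[0,0,0]]
    - [0,[0.9,0,0],[0,0,0]]
    - [0,[0.9,0,0],[0,0,0]]
    - [0,[0.9,0,0],[0,0,0]]
    - [0,[-0.3,0,0],[0,0,0]]
    - [0,[-1,0,-4],[0,0,0]]
    - [0,[0,0,-4],[0,0,0]]

```text
time_s: 3.9
ee_pos: [0.5712, 0.0028, 0.206]
eef_rot: [[0.996, 0.088, -0.005], [0.088, -0.996, 0.0], [-0.005, -0.001, -1.0]]
ft_force: [0.4, 0.4, -0.0]
grip_width: 0.001
gripper_force: 0.0
```

```bash
cat > th.py <<'E'
from d import *
# rotor angle from the top image: unwarp the rim/rotor plane around the axis, track wing nut & lock hole
def bary(im,zs,r0,r1,nr,na=720):
    a=np.arange(na)*2*np.pi/na; r=np.linspace(r0,r1,nr); g=cv2.cvtColor(im["pixels"],cv2.COLOR_RGB2GRAY)
    P=np.array([[proj(im,L2W(np.array([rr*np.cos(x),rr*np.sin(x),zs]))) for x in a] for rr in r]).astype(np.float32)
    return cv2.remap(g,P[...,0],P[...,1],cv2.INTER_LINEAR).astype(float)
def theta(im,ret=False):
    N=720
    w=bary(im,.145,.016,.036,7).mean(0); w=w+np.roll(w,N//2)        # wing: along +-y' (dark)
    k=np.convolve(np.r_[w[-20:],w,w[:20]],np.ones(9)/9,"same")[20:-20]
    h=bary(im,.104,.072,.080,5).mean(0)
    h=np.convolve(np.r_[h[-20:],h,h[:20]],np.ones(9)/9,"same")[20:-20]
    out=[]
    i=int(np.argmin(k[:N//2])); x=np.arange(i-10,i+11)%N; d=k[x].max()-k[x]; c=(np.arange(i-10,i+11)*d).sum()/d.sum()
    for f in (0,np.pi):
        t=c*2*np.pi/N-np.pi/2+f; t=(t+np.pi)%(2*np.pi)-np.pi
        j=int(round((t+np.pi)*N/2/np.pi)); out.append((h[(j+np.arange(-4,5))%N].min()-np.median(h[(j+np.arange(-40,41))%N]),t))
    return sorted(out),k.min()
if __name__=="__main__":
    import pickle,sys
    n=int(sys.argv[1]) if len(sys.argv)>1 else 1
    if n==0: print(theta(pickle.load(open("i0.pkl","rb"))["top"]))
    for _ in range(n):
        i=manip.get_image("top"); t=manip.observe()["time_s"]-.05; print(round(t,2),[(round(a,1),round(b,3)) for a,b in theta(i)[0]],round(theta(i)[1]))
E
python3 th.py 0; python3 th.py 4
```

```text
([(np.float64(-33.15555555555551), np.float64(-0.6803147851553577)), (np.float64(-0.7333333333333485), np.float64(2.4612778684344354))], np.float64(121.58730158730157))
3.9 [(np.float64(-0.4), np.float64(-3.114)), (np.float64(-0.2), np.float64(0.028))] 144
3.95 [(np.float64(-0.6), np.float64(-0.053)), (np.float64(-0.5), np.float64(3.088))] 145
4.0 [(np.float64(-0.2), np.float64(-3.137)), (np.float64(-0.1), np.float64(0.004))] 145
4.05 [(np.float64(-0.6), np.float64(-3.127)), (np.float64(-0.1), np.float64(0.015))] 144
```

Call:
move_arm:
  moves:
    - [0,[-2.7,0.4,0],[0,0,0]]
    - [0,[-2.7,0.3,0],[0,0,-8.5]]
    - [0,[0,0,0],[0,0,-8.5]]
    - [0,[0,0,0],[0,0,-8.5]]
    - [0,[0,0,0],[0,0,-8.5]]

```text
time_s: 4.6
ee_pos: [0.519, -0.0092, 0.2051]
eef_rot: [[0.773, 0.634, -0.003], [0.634, -0.773, -0.0], [-0.002, -0.002, -1.0]]
ft_force: [0.5, 0.2, -0.9]
grip_width: 0.005
gripper_force: 0.0
```

```bash
cat > th2.py <<'E'
from d import *
import pickle
N=720
def ring(im,zs,rs):
    a=np.arange(N)*2*np.pi/N; g=cv2.cvtColor(im["pixels"],cv2.COLOR_RGB2GRAY)
    P=np.array([[proj(im,L2W(np.array([rr*np.cos(x),rr*np.sin(x),zs]))) for x in a] for rr in rs]).astype(np.float32)
    return cv2.remap(g,P[...,0],P[...,1],cv2.INTER_LINEAR,borderValue=-1).astype(float)
def top_down(im,zs,S=3,R=100): # local plane picture: x up, y left, S px/mm
    n=2*R*S; v,u=np.mgrid[:n,:n]; X=(R-v/S)/1000; Y=(R-u/S)/1000
    s,k=np.sin(p[2]),np.cos(p[2]); W=np.stack([p[0]+k*X-s*Y,p[1]+s*X+k*Y,np.full_like(X,zs)],-1)
    f,cx,cy=K(im); q=(W-np.array(im["position"]))@rotm(im["attitude"])
    return cv2.remap(im["pixels"],(cx+f*q[...,0]/q[...,2]).astype(np.float32),(cy+f*q[...,1]/q[...,2]).astype(np.float32),cv2.INTER_LINEAR)[:,:,::-1]
E
python3 - <<'E'
from th2 import *
A=[]
for k in range(2):
    i=manip.get_image("wrist"); t=manip.observe()["time_s"]; pickle.dump((t,i),open(f"c{k}.pkl","wb")); A.append(top_down(i,.145,1.9)); print(t)
cv2.imwrite("pics/c.png",np.hstack(A))
E
python3 d.py -64 -45 120 35
```

```text
4.65
4.7
t 4.7 local [-62.4 -45.6 205.1] ft [ 0.45 -0.09  1.01]
shift cm (now axes) [-0.08 -0.12  8.51] (target axes) [-0.1  -0.14  8.51] rotvec deg [-0.12  0.11 -0.88]
```

View pics/c.png

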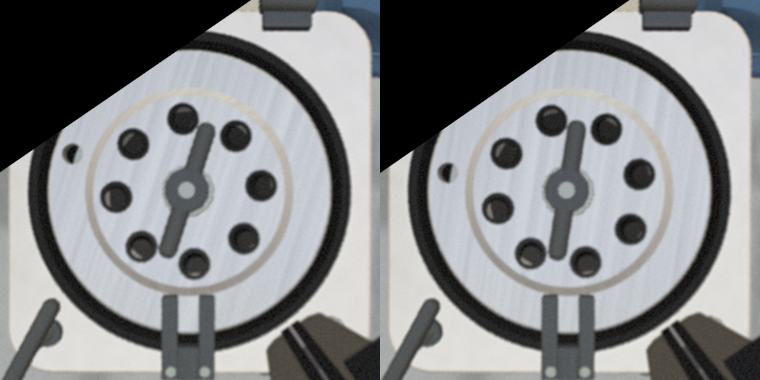

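Both rectified frames show the rotor turning anticlockwise at about 3.2 rad/s. The hole is at (73,154), then (448,173), at the left. I'll measure the angle numerically.

```bash
cat >> th2.py <<'E'
def wing(im):  # rotor angle mod pi
    T=cv2.cvtColor(top_down(im,.145,4,32),cv2.COLOR_BGR2GRAY); n=T.shape[0]; v,u=np.mgrid[:n,:n]; X=32-v/4; Y=32-u/4; r=np.hypot(X,Y)
    m=(T<105)&(T>0)&(r>11)&(r<29); x,y=X[m],Y[m]
    a=.5*np.arctan2(2*(x*y).sum(),(x*x-y*y).sum()) # axis along +-y'
    return (a-np.pi/2+np.pi/2)%np.pi-np.pi/2, m.sum()/16
def track(n):
    out=[]
    for _ in range(n):
        t=manip.observe()["time_s"]; out.append((t,)+wing(manip.get_image("wrist")))
    return out
E
python3 - <<'E'
from th2 import *
for k in (0,1):
    t,i=pickle.load(open(f"c{k}.pkl","rb")); print(t-.05,wing(i))
for r in track(4): print(np.round(r,3))
E
```

```text
4.6000000000000005 (np.float64(1.2530680689761247), np.float64(375.6875))
4.65 (np.float64(1.4139371766807614), np.float64(375.125))
[  4.7    -1.567 374.312]
[  4.75   -1.409 372.   ]
[  4.8    -1.253 369.312]
[  4.85   -1.097 366.5  ]
```

Call:
move_arm:
  moves:
    - [0,[-0.2,0,4.5],[0,0,0]]
    - [0,[0,0,4],[0,0,-0.9]]
    - [0,[0,0,1],[0,0,0]]
    - [0,[0,0,0.2],[0,0,0]]
    - [0,[0,0,0],[0,0,0]]

```text
time_s: 5.4
ee_pos: [0.5198, -0.0099, 0.1106]
eef_rot: [[0.767, 0.641, 0.001], [0.641, -0.767, 0.0], [0.001, 0.001, -1.0]]
ft_force: [0.0, 0.5, 0.2]
grip_width: 0.006
gripper_force: 0.0
```

```bash
python3 - <<'E'
from th2 import *
for r in track(4): print(np.round(r,3))
E
python3 d.py -64 -45 104 35
```

```text
[  5.4     0.509 425.188]
[  5.45    0.648 427.375]
[  5.5     0.785 429.125]
[  5.55    0.923 432.75 ]
t 5.6 local [-61.8 -46.8 111.1] ft [-0.04 -0.52 -0.01]
shift cm (now axes) [-0.07 -0.27  0.71] (target axes) [-0.07 -0.27  0.71] rotvec deg [ 0.12 -0.11 -0.02]
```

Call:
move_arm:
  moves:
    - [0,[0,0,0.3],[0,0,0]]
    - [0,[0,0,0],[0,0,0]]
    - [0,[0,0,0],[0,0,0]]
    - [0,[0,0,0],[0,0,0]]
    - [0,[0,0,0],[0,0,0]]
    - [0,[0,0,0],[0,0,0]]
    - [0,[0,0,0],[0,0,0]]

```text
time_s: 6.3
ee_pos: [0.5188, -0.0102, 0.1065]
eef_rot: [[0.767, 0.642, -0.0], [0.642, -0.767, 0.0], [-0.0, -0.0, -1.0]]
ft_force: [-0.0, -0.5, -0.6]
grip_width: 0.006
gripper_force: 0.0
```

```bash
python3 - <<'E'
from th2 import *
for r in track(4): print(np.round(r,3))
E
python3 d.py -64 -45 104 35
```

```text
[ 6.30000e+00 -3.06000e-01  4.28938e+02]
[ 6.35000e+00 -1.88000e-01  4.29188e+02]
[ 6.40000e+00 -7.20000e-02  4.31188e+02]
[6.45000e+00 4.50000e-02 4.31688e+02]
t 6.5 local [-62.9 -46.7 106.5] ft [ 0.17  0.18 -1.33]
shift cm (now axes) [ 0.01 -0.2   0.25] (target axes) [ 0.01 -0.2   0.25] rotvec deg [-0.  0. -0.]
```

Call:
move_arm:
  moves:
    - [0,[0,0,0.1],[0,0,0]]
    - [0,[0,0,0.1],[0,0,0]]
    - [0,[0,0,0],[0,0,0]]
    - [0,[0,0,0],[0,0,0]]
    - [0,[0,0,0],[0,0,0]]
    - [0,[0,0,0],[0,0,0]]

```text
time_s: 7.1
ee_pos: [0.5188, -0.0102, 0.1045]
eef_rot: [[0.767, 0.642, -0.0], [0.642, -0.767, -0.0], [-0.0, -0.0, -1.0]]
ft_force: [1.3, -0.1, 0.3]
grip_width: 0.007
gripper_force: 0.0
```

```bash
python3 - <<'E'
from th2 import *
for r in track(2): print(np.round(r,3))
E
python3 d.py -64 -45 104 35
```

```text
[  7.1     1.316 458.25 ]
[  7.15    1.396 458.625]
t 7.2 local [-63.  -46.7 104.6] ft [ 0.33 -0.64  0.6 ]
shift cm (now axes) [ 0.01 -0.2   0.06] (target axes) [ 0.01 -0.2   0.06] rotvec deg [-0.  0. -0.]
```

Run:
```python
from th2 import *
for r in track(4): print(np.round(r,3))
```

```text
[  7.2     1.477 457.875]
[  7.25    1.557 459.125]
[  7.3    -1.508 455.125]
[  7.35   -1.432 453.312]
```

Call:
move_arm:
  moves:
    - [0,[0,0,0],[0,0,0]]
    - [0,[0,0,0],[0,0,0]]
    - [0,[0,0,0],[0,0,0]]
    - [0,[0,0,0],[0,0,0]]
    - [0,[0,0,0],[0,0,0]]

```text
time_s: 7.9
ee_pos: [0.5188, -0.0102, 0.1046]
eef_rot: [[0.767, 0.642, -0.0], [0.642, -0.767, -0.0], [-0.0, 0.0, -1.0]]
ft_force: [0.8, 0.4, 0.9]
grip_width: 0.007
gripper_force: 0.0
```

Run:
```python
from th2 import *
for r in track(2): print(np.round(r,3))
```

```text
[  7.9    -0.66  436.062]
[  7.95   -0.595 435.438]
```

Call:
move_arm:
  moves:
    - [0,[0,0,0],[0,0,0]]
    - [0,[0,0,0.1],[0,0,0]]
    - [0,[0,0,0.02],[0,0,0]]

```text
time_s: 8.3
ee_pos: [0.519, -0.0103, 0.1035]
eef_rot: [[0.767, 0.641, 0.0], [0.641, -0.767, -0.0], [0.0, 0.0, -1.0]]
ft_force: [0.8, 0.2, 2.9]
grip_width: 0.005
gripper_force: 1.2
```

```bash
python3 - <<'E'
from th2 import *
for r in track(2): print(np.round(r,3))
E
python3 d.py -64 -45 104 35
```

```text
[ 8.30000e+00 -3.20000e-01  4.38188e+02]
[ 8.35000e+00 -3.24000e-01  4.36875e+02]
t 8.4 local [-62.8 -46.7 103.5] ft [-0.45 -0.3   1.56]
shift cm (now axes) [-0.   -0.21 -0.05] (target axes) [-0.   -0.21 -0.05] rotvec deg [ 0.01 -0.01 -0.01]
```

Call:
move_arm:
  moves:
    - [0,[0.004,0.25,0],[0,0,-1.8]]
    - [0,[0.016,0.5,0],[0,0,-3.7]]
    - [0,[0.016,0.5,0],[0,0,-3.7]]
    - [0,[0.016,0.5,0],[0,0,-3.7]]
    - [0,[0.016,0.4,0],[0,0,-2.9]]
    - [0,[0.01,0.25,0],[0,0,-1.8]]
    - [0,[0,0,0],[0,0,0]]
    - [0,[0,0,0],[0,0,0]]

```text
time_s: 9.2
ee_pos: [0.5368, -0.0257, 0.1034]
eef_rot: [[0.538, 0.843, 0.0], [0.843, -0.538, 0.0], [0.0, -0.0, -1.0]]
ft_force: [-0.2, 0.2, 1.9]
grip_width: 0.002
gripper_force: 1.2
```

```bash
python3 - <<'E'
from th2 import *
for r in track(2): print(np.round(r,3))
i=manip.get_image("wrist"); cv2.imwrite("pics/a.png",np.hstack([top_down(i,.104,1.9),top_down(i,.117,1.9)]))
E
python3 d.py -64 -45 104 35
```

```text
[ 9.20000e+00 -3.00000e-02  4.33062e+02]
[ 9.25e+00 -3.00e-02  4.33e+02]
t 9.35 local [-46.4 -63.7 103.4] ft [0.88 1.24 2.02]
shift cm (now axes) [ 0.41 -2.54 -0.06] (target axes) [-0.37 -2.54 -0.06] rotvec deg [1.000e-02 0.000e+00 1.759e+01]
```

View pics/a.png

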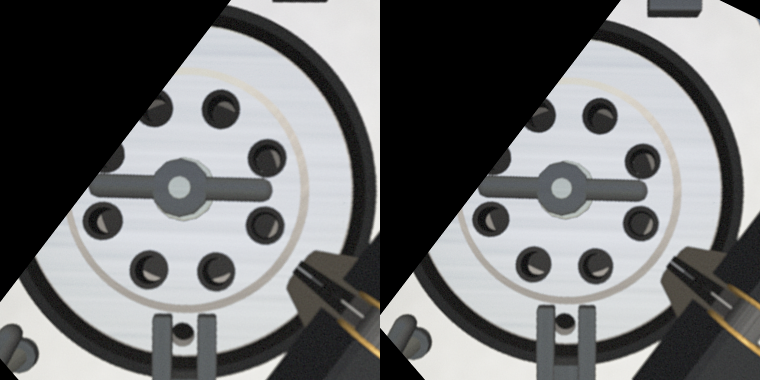

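Call:
move_arm:
  moves:
    - [0,[0.003,0.13,0],[0,0,-1]]
    - [0,[0.003,0.12,0],[0,0,-0.8]]
    - [0,[0,0,0],[0,0,0]]
    - [0,[0,0,0],[0,0,0]]

```text
time_s: 9.75
ee_pos: [0.539, -0.0272, 0.1034]
eef_rot: [[0.511, 0.86, -0.0], [0.86, -0.511, 0.0], [0.0, -0.0, -1.0]]
ft_force: [-0.1, 0.1, 2.8]
grip_width: 0.002
gripper_force: 1.2
```

Run:
```python
from th2 import *
for r in track(2): print(np.round(r,3))
```

```text
[9.75000e+00 2.00000e-03 4.32875e+02]
[  9.8   0.  433. ]
```

Call:
move_arm:
  moves:
    - [0,[0,0,-0.3],[0,0,0]]
    - [0,[0,0,-2],[0,0,0]]
    - [0,[0,0,-4],[0,0,0]]
    - [0.5,[0,0,-4],[0,0,8.5]]
    - [0.5,[0,0,0],[0,0,8.5]]
    - [0.5,[0,0,0],[0,0,8.5]]
    - [0.5,[0,0,0],[0,0,8.5]]
    - [0.5,[0,0,0],[0,0,8.5]]
    - [0.5,[0,0,0],[0,0,8.5]]
    - [0.5,[-2,0,0],[0,0,3.4]]
    - [0.5,[-2.4,0,0],[0,0,0]]
    - [0.5,[0,0,0],[0,0,0]]

```text
time_s: 11.05
ee_pos: [0.4923, -0.0327, 0.2059]
eef_rot: [[0.996, 0.085, -0.003], [0.085, -0.996, -0.001], [-0.003, 0.001, -1.0]]
ft_force: [0.2, -0.8, 1.2]
grip_width: 0.501
gripper_force: 0.0
```

```bash
python3 - <<'E'
from th2 import *
for r in track(2): print(np.round(r,3))
i=manip.get_image("wrist"); pickle.dump(i,open("w2.pkl","wb"))
f=lambda l:proj(i,L2W(np.array(l)/1000))
print("pin",f((-88,-88,135)),"slot",f((-76,0,117)))
P=f((-80,-40,117)).astype(int); x0=max(0,P[0]-100); y0=max(0,min(P[1]-75,234)); print(x0,y0)
save(i,"b.png",4,(x0,y0,x0+200,y0+150))
E
python3 d.py -88 -88 110 0
```

```text
[ 1.105e+01 -9.000e-02  5.330e+02]
[ 1.11000e+01 -8.40000e-02  5.24375e+02]
pin [284.09320499 196.84360592] slot [182.31181205 178.10431199]
128 107
t 11.2 local [-87.8 -66.8 206.6] ft [-0.63  0.13 -0.46]
shift cm (now axes) [-0.03  2.12  9.66] (target axes) [-0.02  2.12  9.66] rotvec deg [ 0.01 -0.03 -0.02]
```

View pics/b.png

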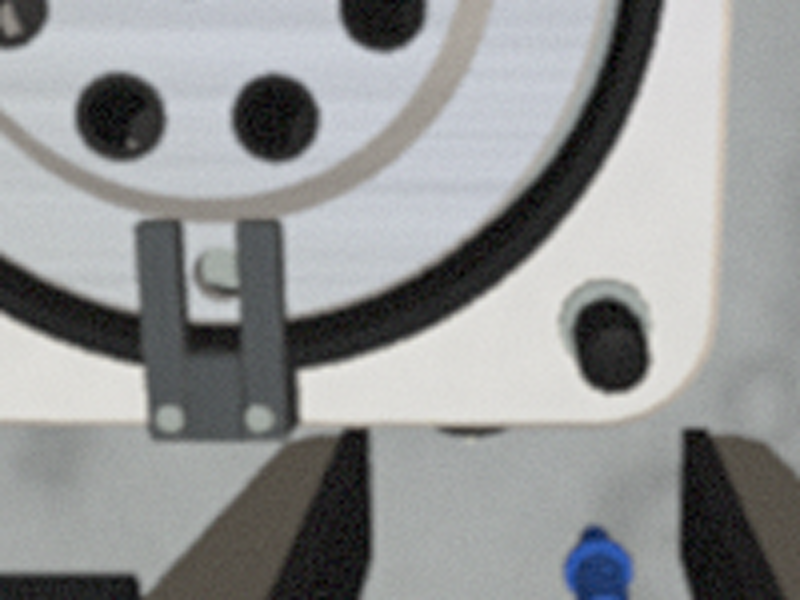

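Run:
```python
from th2 import *
i=pickle.load(open("w2.pkl","rb"))
q=lambda x,y,z:(W2L(ray(i,128+(x+.5)/4-.5,107+(y+.5)/4-.5,z))*1000).round(1)
print("hole",q(224,270,.104),"slot",q(212.6,282,.117),"slot rear",q(210,222,.117),"slot front",q(215.5,350,.117),"pin top",q(614,358,.135),"collar",q(605,322,.104))
print("hole L/T/B edges",q(195,270,.104),q(215,246,.104),q(215,298,.104))
```

```text
hole [-75.1   1.9 104. ] slot [-75.1   1.3 117. ] slot rear [-61.9   1.  117. ] slot front [-90.5   1.6 117. ] pin top [-87.4 -85.5 135. ] collar [-87.4 -85.7 104. ]
hole L/T/B edges [-75.1   8.6 104. ] [-69.5   3.6 104. ] [-81.7   4.4 104. ]
```

Call:
move_arm:
  moves:
    - [0.5,[0,2,0],[0,0,0]]
    - [0.5,[0,0,4],[0,0,0]]
    - [0.5,[0,0,4],[0,0,0]]
    - [0.5,[0,0,1.6],[0,0,0]]
    - [0.5,[0,0,0],[0,0,0]]
    - [0.5,[0,0,0],[0,0,0]]

```text
time_s: 11.8
ee_pos: [0.4979, -0.0519, 0.1106]
eef_rot: [[0.996, 0.086, 0.0], [0.086, -0.996, 0.0], [0.0, -0.0, -1.0]]
ft_force: [-0.2, -0.4, 0.7]
grip_width: 0.5
gripper_force: 0.0
```

```bash
python3 d.py -88 -87 110 0
```

```text
t 11.8 local [-87.4 -86.4 110.6] ft [-0.24 -0.42  0.67]
shift cm (now axes) [-0.06  0.06  0.06] (target axes) [-0.06  0.06  0.06] rotvec deg [-0.02 -0.01  0.01]
```

Close gently in stages.

Call:
move_arm:
  moves:
    - [0.25,[0,0,0],[0,0,0]]
    - [0.2,[0,0,0],[0,0,0]]
    - [0.18,[0,0,0],[0,0,0]]
    - [0.16,[0,0,0],[0,0,0]]
    - [0.1,[0,0,0],[0,0,0]]
    - [0.1,[0,0,0],[0,0,0]]
    - [0.1,[0,0,0],[0,0,0]]
  squeeze: 8

```text
time_s: 12.5
ee_pos: [0.4974, -0.0516, 0.1109]
eef_rot: [[0.996, 0.086, 0.001], [0.086, -0.996, 0.0], [0.001, -0.0, -1.0]]
ft_force: [-0.9, 1.5, 4.2]
grip_width: 0.17
gripper_force: 8.0
```

```bash
python3 d.py -88 -87 110 0
```

```text
t 12.5 local [-87.8 -86.1 110.9] ft [-0.86  1.52  4.24]
shift cm (now axes) [-0.02  0.09  0.09] (target axes) [-0.02  0.09  0.09] rotvec deg [-0.01 -0.05  0.02]
```

Call:
move_arm:
  moves:
    - [0.1,[0,0,0],[0,0,0]]
    - [0.1,[0,0,-0.5],[0,0,0]]
    - [0.1,[0,0,-1],[0,0,0]]
    - [0.1,[0,0,-2],[0,0,0]]
    - [0.1,[0,0,-2.5],[0,0,0]]
    - [0.1,[0,0,-1.5],[0,0,0]]
    - [0.1,[0,0,0],[0,0,0]]
  squeeze: 15

```text
time_s: 13.2
ee_pos: [0.4983, -0.0528, 0.1878]
eef_rot: [[0.996, 0.085, 0.004], [0.085, -0.996, -0.002], [0.004, 0.002, -1.0]]
ft_force: [-0.9, 0.5, -0.6]
grip_width: 0.165
gripper_force: 15.0
```

```bash
python3 d.py -76 0 185 0;  python3 - <<'E'
from th2 import *
from cell import manip
print(manip.observe()["grip_width"],manip.observe()["gripper_force"])
i=manip.get_image("wrist"); pickle.dump(i,open("w3.pkl","wb")); o=manip.observe()
Rt=o["eef_rot"]; 
for z in (-.028,0,.010,.038): print(z,proj(i,o["ee_pos"]+Rt@np.array([0,0,z])).round(1))
E
```

```text
t 13.2 local [-87.  -87.4 187.8] ft [-0.88  0.52 -0.62]
shift cm (now axes) [ 1.1  -8.74  0.27] (target axes) [ 1.1  -8.74  0.28] rotvec deg [ 0.11 -0.23 -0.04]
0.16452309664982953 14.990271180868149
-0.028 [258.2 250.6]
0 [258.3 230.2]
0.01 [258.3 224.3]
0.038 [258.4 210.6]
```

Call:
move_arm:
  moves:
    - [0.1,[0.3,-2,0],[0,0,0]]
    - [0.1,[0.4,-3.5,0],[0,0,0]]
    - [0.1,[0.4,-2.6,0],[0,0,0]]
    - [0.1,[0,-0.7,1],[0,0,0]]
    - [0.1,[0,0,1],[0,0,0]]
    - [0.1,[0,0,0],[0,0,0]]
    - [0.1,[0,0,0],[0,0,0]]

```text
time_s: 13.95
ee_pos: [0.4999, 0.0348, 0.1645]
eef_rot: [[0.997, 0.083, -0.002], [0.083, -0.997, -0.001], [-0.002, 0.001, -1.0]]
ft_force: [-0.8, 1.1, -0.5]
grip_width: 0.171
gripper_force: 15.0
```

```bash
python3 d.py -75.5 1.3 165 0;  python3 - <<'E'
from th2 import *
i=manip.get_image("wrist"); pickle.dump(i,open("w4.pkl","wb")); o=manip.observe()
c=proj(i,o["ee_pos"]+o["eef_rot"]@np.array([0,0,.038])); x0,y0=(c-[80,70]).astype(int); print(c,x0,y0)
save(i,"e.png",5,(x0,y0,x0+160,y0+120))
print("slot pred",proj(i,L2W(np.array([-.076,0,.117]))),"rear",proj(i,L2W(np.array([-.062,0,.117]))))
E
```

```text
t 13.95 local [-77.9  -0.2 164.5] ft [-0.8   1.07 -0.47]
shift cm (now axes) [ 0.24 -0.15 -0.06] (target axes) [ 0.24 -0.15 -0.05] rotvec deg [ 0.03  0.12 -0.13]
[258.33821949 209.50893094] 178 139
slot pred [258.30152876 203.41497363] rear [258.25690922 185.28412551]
```

View pics/e.png

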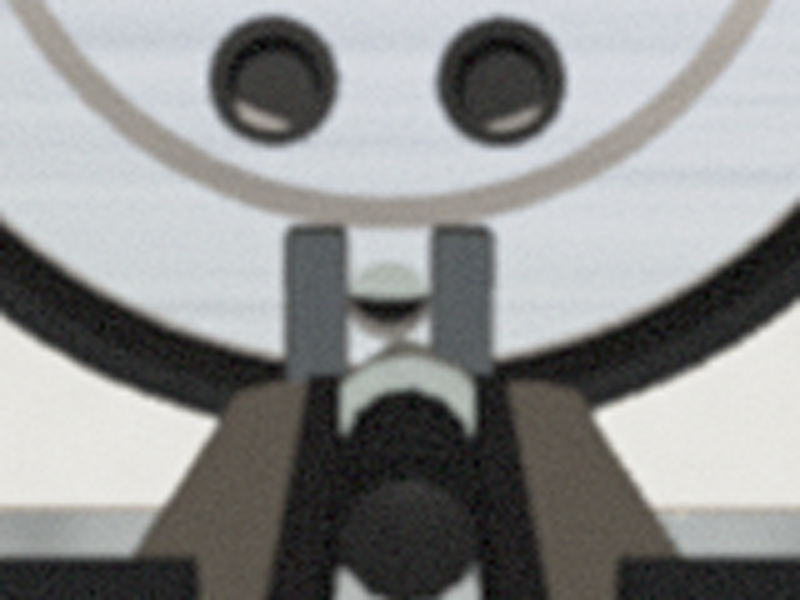

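View: slot centre at crop x ≈389, hole at (388,300), pin tip and collar at x ≈406. The pin needs to go about 2.3 mm left and 2.3 mm forward. I'll shift it and then lower with a soft grip.

Call:
move_arm:
  moves:
    - [0.1,[0.23,-0.23,0],[0,0,0]]
    - [0.1,[0,0,0],[0,0,0]]
    - [0.1,[0,0,0.4],[0,0,0]]
    - [0.1,[0,0,0],[0,0,0]]
    - [0.1,[0,0,0],[0,0,0]]
  squeeze: 8

```text
time_s: 14.5
ee_pos: [0.5024, 0.0389, 0.1612]
eef_rot: [[0.996, 0.086, -0.0], [0.086, -0.996, -0.0], [-0.0, 0.0, -1.0]]
ft_force: [-0.4, -0.5, 0.2]
grip_width: 0.169
gripper_force: 8.0
```

```bash
python3 d.py -75.5 2.2 165 0;  python3 - <<'E'
from th2 import *
i=manip.get_image("wrist"); pickle.dump(i,open("w5.pkl","wb")); o=manip.observe()
c=proj(i,o["ee_pos"]+o["eef_rot"]@np.array([0,0,.038])); x0,y0=(c-[60,60]).astype(int); print(c,x0,y0)
save(i,"g.png",6,(x0,y0,x0+120,y0+90))
E
```

```text
t 14.5 local [-75.1   3.7 161.2] ft [-0.44 -0.52  0.21]
shift cm (now axes) [-0.04  0.15 -0.38] (target axes) [-0.04  0.15 -0.38] rotvec deg [ 0.    0.02 -0.  ]
[258.5193488  209.78513826] 198 149
```

View pics/g.png

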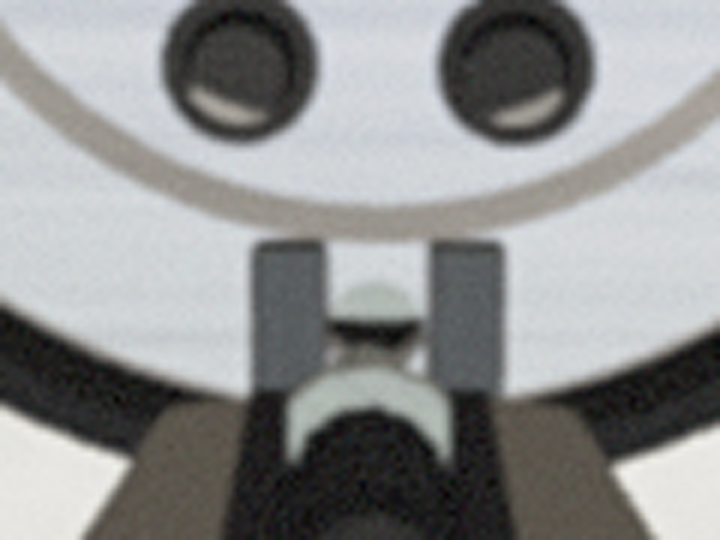

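Now the slot centre is at x ≈378 and the collar centre at 369, so the pin is about 1.1 mm too far left. I'll correct that and lower.

Call:
move_arm:
  moves:
    - [0.1,[0,0.11,0],[0,0,0]]
    - [0.1,[0,0,0.3],[0,0,0]]
    - [0.1,[0,0,0.3],[0,0,0]]
    - [0.1,[0,0,0.2],[0,0,0]]
    - [0.1,[0,0,0.2],[0,0,0]]
    - [0.1,[0,0,0],[0,0,0]]
    - [0.1,[0,0,0],[0,0,0]]

```text
time_s: 15.25
ee_pos: [0.5026, 0.038, 0.1513]
eef_rot: [[0.996, 0.086, -0.0], [0.086, -0.996, 0.0], [-0.0, -0.0, -1.0]]
ft_force: [0.6, -0.5, -0.1]
grip_width: 0.171
gripper_force: 8.0
```

```bash
python3 d.py -75.5 2.6 127 0; python3 d.py -75.5 2.6 127 0|head -1
```

```text
t 15.25 local [-75.    2.7 151.3] ft [ 0.56 -0.55 -0.13]
shift cm (now axes) [-0.05  0.01  2.43] (target axes) [-0.05  0.01  2.43] rotvec deg [-0.    0.01  0.  ]
t 15.25 local [-75.    2.7 151.3] ft [ 0.56 -0.55 -0.13]
```

Tip at 113 mm, so it is in the slot with no force. Next I lower it into the hole.

Call:
move_arm:
  moves:
    - [0.1,[-0.03,0,0.2],[0,0,0]]
    - [0.1,[0,0,0.2],[0,0,0]]
    - [0.1,[0,0,0.2],[0,0,0]]
    - [0.1,[0,0,0.2],[0,0,0]]
    - [0.1,[0,0,0.2],[0,0,0]]
    - [0.1,[0,0,0],[0,0,0]]
    - [0.1,[0,0,0],[0,0,0]]

```text
time_s: 15.95
ee_pos: [0.5023, 0.0379, 0.1413]
eef_rot: [[0.996, 0.086, -0.0], [0.086, -0.996, 0.0], [-0.0, -0.0, -1.0]]
ft_force: [-0.2, -0.3, -0.2]
grip_width: 0.173
gripper_force: 8.0
```

Call:
move_arm:
  moves:
    - [0.1,[0,0,0.2],[0,0,0]]
    - [0.1,[0,0,0.2],[0,0,0]]
    - [0.1,[0,0,0.2],[0,0,0]]
    - [0.1,[0,0,0.2],[0,0,0]]
    - [0.1,[0,0,0.2],[0,0,0]]
    - [0.1,[0,0,0],[0,0,0]]
    - [0.1,[0,0,0],[0,0,0]]

```text
time_s: 16.65
ee_pos: [0.5023, 0.0379, 0.1313]
eef_rot: [[0.996, 0.086, -0.0], [0.086, -0.996, 0.0], [-0.0, -0.0, -1.0]]
ft_force: [0.5, -0.7, -1.8]
grip_width: 0.169
gripper_force: 8.0
```

Call:
move_arm:
  moves:
    - [0.1,[0,0,0.1],[0,0,0]]
    - [0.1,[0,0,0.1],[0,0,0]]
    - [0.1,[0,0,0.1],[0,0,0]]
    - [0.1,[0,0,0],[0,0,0]]
    - [0.1,[0,0,0],[0,0,0]]

```text
time_s: 17.15
ee_pos: [0.5023, 0.0379, 0.1283]
eef_rot: [[0.996, 0.086, -0.0], [0.086, -0.996, -0.0], [-0.0, 0.0, -1.0]]
ft_force: [-0.3, -1.5, -0.9]
grip_width: 0.169
gripper_force: 8.0
```

Call:
move_arm:
  moves:
    - [0.1,[0,0,0.05],[0,0,0]]
    - [0.1,[0,0,0.05],[0,0,0]]
    - [0.1,[0,0,0],[0,0,0]]
    - [0.1,[0,0,0],[0,0,0]]

```text
time_s: 17.55
ee_pos: [0.5025, 0.038, 0.1278]
eef_rot: [[0.996, 0.086, 0.001], [0.086, -0.996, -0.0], [0.001, 0.0, -1.0]]
ft_force: [-1.3, 0.1, 5.8]
grip_width: 0.167
gripper_force: 8.0
```

Contact came at 127.8 mm, against 127.9 mm expected, so the collar is seated. Now I release and retreat.

Call:
move_arm:
  moves:
    - [0.1,[0,0,-0.05],[0,0,0]]
    - [0.22,[0,0,0],[0,0,0]]
    - [0.3,[0,0,0],[0,0,0]]
    - [0.4,[0,0,0],[0,0,0]]
    - [0.4,[0,0,0],[0,0,0]]
    - [0.4,[0,0,-1],[0,0,0]]
    - [0.4,[0,0,-3],[0,0,0]]
    - [0.4,[0,0,-4],[0,0,0]]
    - [0.4,[-3,0,-2],[0,0,0]]
    - [0.4,[-3,0,0],[0,0,0]]
    - [0.4,[0,0,0],[0,0,0]]

```text
time_s: 18.65
ee_pos: [0.44, 0.0324, 0.229]
eef_rot: [[0.996, 0.086, 0.0], [0.086, -0.996, -0.002], [0.0, 0.002, -1.0]]
ft_force: [1.0, -0.4, 0.6]
grip_width: 0.393
gripper_force: 0.0
```

Run:
```python
from th2 import *
i=manip.get_image("wrist")
f=lambda l:proj(i,L2W(np.array(l)/1000))
c=f((-76,0,135)).astype(int); print(c, f((-76,2,152)),f((-76,2,121)),f((-88,-88,135)))
x0,y0=max(0,c[0]-80),max(0,c[1]-60); save(i,"z.png",5,(x0,y0,x0+160,y0+120))
print(manip.observe()["time_s"])
```

```text
[261 120] [259.11395805 120.78876599] [259.02165254 119.82515576] [363.49576915 134.55973375]
18.7
```

View pics/z.png

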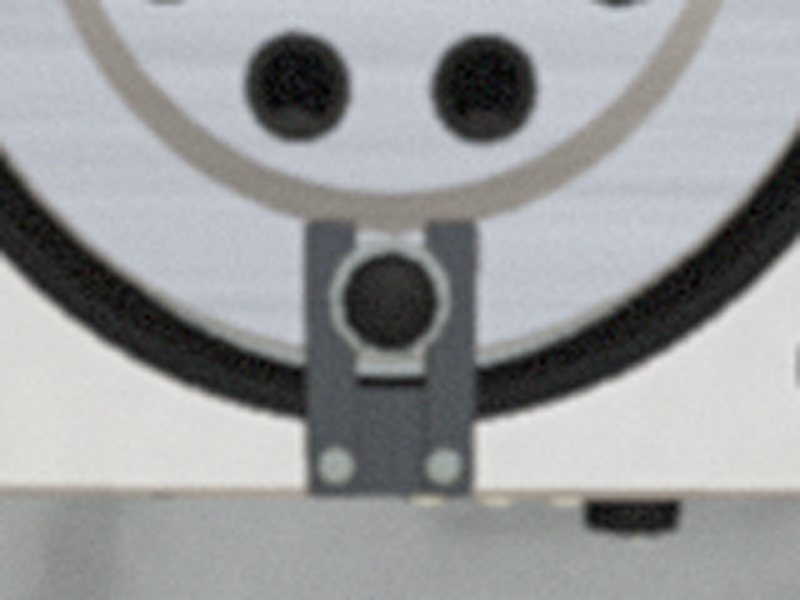

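The pin stands upright at (390,298) in the crop, seated and centred on the fork, with the hand clear of it.

```bash
python3 -c "
from cell import manip
print(manip.job_done())"
```

```text
the job is handed in; nothing more can be done
None
```

The job is handed in at about 19 s of the 72 s limit (no verdict came back): the rotor coasted at about 3 rad/s, was slowed and eased into line with a light touch on the rim, and the lock pin stands seated in slot and hole with the hand clear.

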